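# Push the rosette blocks home in the carving cradle and latch them

## Robot

A 7-joint arm with a two-finger parallel gripper is mounted at the origin on the work surface. World frame = base frame: x ahead of the robot, y to its left, z up, the work surface at z = 0. Lengths are in m, angles in rad, forces in N, time in s.
With the tool pointing down it reaches from about 0.4 to 0.875 m from the base axis. Payload 19.3 kg.
Tool frame: the origin (TCP) lies at the very end of the fingers, on their centre line; the grasp point (between the pads) lies 19 mm behind it; z points along the fingers, y is the direction in which the jaws open and shut (so a half turn about z gives the same grasp; the last joint's range is limited). The gripper opens to 85 mm and grips with 20 to 120 N. Pads are 22 mm wide; open, the fingers measure 114 mm over their backs; the gripper's body (76 mm by 85 mm) begins 54 mm behind the grasp point. The pads swing forward as they close: fully open they stand 13 mm farther back than shut.
Start: joints at [-1.199, 0.521, -0.036, 1.599, 0.021, 1.021, -0.113], TCP at [0.267, 0.565, 0.231] pointing down, gripper open.
Joint ranges: [-2.91, 2.91], [-0.3, 2.13], [-1.5, 1.42], [0.17, 2.43], [-1.26, 4.41], [0.16, 1.93], [-2.52, 2.52]. Speed limits (rad/s): [1.89, 1.89, 2.39, 2.39, 3.01, 3.01, 3.01].

## Interface

Orientations are given as [roll, pitch, yaw] about the fixed x, y, z axes, in that order (R = Rz(yaw) Ry(pitch) Rx(roll)).
In Python, from workcell import bot, vision, job_done gives the robot as it stands.
- The arm moves only by the tool arm_command, never from a script. Its arguments are lists of equal length, an entry for each row: "gripper": the finger opening in cm, from 0 to 8.54; "slide": the shift along the tool's x, y, z in cm, a list of three; "turn": the turn, a rotation vector about the tool's x, y, z in degrees, a list of three. A call has 1 to 5 rows; each row is the pose to reach, as a shift and turn from the pose commanded when the call began, along the tool's axes at that moment; what a row does not reach only later rows make up. A row lasts 1/8 s, in which the tool goes at most 62.5 mm and 10.7 degrees, less where a joint would pass 70% of its speed; a pose out of reach is approached as far as the arm can. A call with a gripper value outside its range is refused whole. The fingers move at their own pace and stop on an object; "force" is the grip in N (left out, the last holds). Time passes only in rows, so rows that repeat a pose let the fingers close. It gives the time, the measured TCP pose, the force and the opening at its end, in the units of the state.
- bot.observe(): the state, without advancing time (a new reading comes with each control period).
- vision.grab_frame(name): name is "side" or "top" or "wrist"; returns the picture (420x560x3 uint8, blue, green, red); there is no depth.
- vision.camera_model(name): a dict with "mtx" (3x3 intrinsics, pixels), "T" (4x4, takes a point from camera to world coordinates). Camera axes: x right, y down, z forward; pixel columns grow to the right and rows downward; lengths in m; the calibration is good to about 2 mm. A picture is of the moment at which its call begins: read the wrist's pose just before it. camera_model takes no time and is no camera call; for the wrist camera it gives the pose at the moment of the call.
- job_done(): hands the job in, once; it reports no verdict.
The state is a dict: "clock": time; "qpos": joint angles; "qd": joint speeds; "joint_efforts": joint torques, N m; "position": TCP position; "tool_rot": TCP orientation; "force": force on the tool from outside, world axes, zero at the start; "moment": the same for the moment, N m; "grip_width": finger opening in m.
Only numpy, scipy, OpenCV 4.12 (cv2) and the standard library are available. Lean on these libraries where they do the work, as an engineer would, in place of code of your own. Each camera call takes 0.05 s, during which the arm holds its last target. There are 200 camera calls.

## Task

Push the row of four rosette blocks from its rear end, all together as one train, along the cradle's channel until the first is home against the end stop and no gaps are left; then push the wooden turn-button round until it stands square across the channel behind the last block, as far as it goes. Only push with the fingertips: do not pick up, pinch or tip any block, and leave everything else on the bench where it is.

Things in the scene. Friction and masses are not known exactly. Their poses are not given: they have to be found in the camera images.
- jig: wooden carving cradle fixed to the bench: a board 380 mm long (its y), 120 mm wide (its x from -65 to +55 mm), top 18 mm above the bench. Origin: on the bench, half-way along its length. Its +y points along the channel to the end stop, its +x away from the robot to the turn-button's side
- stop_face (a point): lower edge of the end stop's inner face, middle, on the channel floor (cradle x -25, y +172, z 18 mm); axes as the cradle's. Stop: fixed, 63 mm wide, 18 thick, 40 high above the board. The channel runs from here the board's whole length along -y, centred on this x, 47 mm wide between two rails 8 mm wide and 8 mm high (tops 26 mm above the bench); its rear (-y) end is open
- block1: loose wooden rosette block of the row in the channel, first, nearest the end stop; 44 mm across the channel (its x), 40 mm along it (its y, to the stop), 38 mm high, about 50 g. Origin: centre of its underside, 18 mm above the bench. The four touch face to face and slide with 3 mm sideways play; the row starts 55 to 110 mm short of the stop
- block2: loose wooden rosette block of the row in the channel, second; 44 mm across the channel (its x), 40 mm along it (its y, to the stop), 38 mm high, about 50 g. Origin: centre of its underside, 18 mm above the bench. The four touch face to face and slide with 3 mm sideways play; the row starts 55 to 110 mm short of the stop
- block3: loose wooden rosette block of the row in the channel, third; 44 mm across the channel (its x), 40 mm along it (its y, to the stop), 38 mm high, about 50 g. Origin: centre of its underside, 18 mm above the bench. The four touch face to face and slide with 3 mm sideways play; the row starts 55 to 110 mm short of the stop
- block4: loose wooden rosette block of the row in the channel, last, the rear end of the row, where the row is pushed; 44 mm across the channel (its x), 40 mm along it (its y, to the stop), 38 mm high, about 50 g. Origin: centre of its underside, 18 mm above the bench. The four touch face to face and slide with 3 mm sideways play; the row starts 55 to 110 mm short of the stop
- turn_button (a joint): angle of the wooden turn-button, a level latch arm on an upright screw. 0: points straight back (cradle -y) beside the channel; negative: end splayed away from the channel (starts -0.5 to 0.05); growing: end swings in over the channel; 1.57, its limit: square across, its front face then 4 mm behind a row that is home. Stays where left; about 1 N at its end turns it
- button_pivot (a point): turn-button's pivot axis at half the arm's thickness, 42 mm above the bench (cradle's frame x 28, y -2 mm); axes as the cradle's
- button_end (a point): middle of the turn-button's free end face, 85 mm from the pivot. The arm is 18 mm wide, 20 mm thick, from 32 to 52 mm above the bench; the point's -y points from the pivot along the arm, its +x is square to the arm, out of the side that is pushed to close it
- spare_block: a loose rosette block like those in the row, 44 x 40 x 38 mm, standing on the bench beyond the cradle; not part of the row, leave it alone. Origin: centre of its underside
- finial: a small turned wooden finial, 44 mm across and 78 mm high, upright on the robot's side of the cradle; leave it alone. Origin: centre of its underside
- mallet: a round carver's mallet standing on its head, handle up, 82 mm across, 180 mm high, past the open (rear) end of the cradle; leave it alone. Origin: centre of its underside
- chisel: a chisel lying on the bench beyond the cradle, about 215 mm long, along its own y, 22 mm wide; leave it alone. Origin: near its middle, on the bench
- glue_bottle: a white glue bottle, 56 mm across, 130 mm high, beyond the cradle; leave it alone. Origin: centre of its underside
- wax_tin: a low round tin, 76 mm across, 50 mm high, past the stop end of the cradle; leave it alone. Origin: centre of its underside
Things that resemble listed ones, but are neither listed nor needed, are in the scene too. Leave any yellow look-alike of the block3 alone. What is shaped like the block2 but blue is not meant.

How it is judged:
By the outcome, as a careful person would: the job done as asked, in the order asked, and still so for the second after the job is handed in, with the robot touching nothing.
It also fails if it takes over 51 s, if anything falls off the work surface, if the arm or the gripper's body presses on something with over 40 N, if the wrist force passes 120 N, or if a joint passes its speed limit or range.

## Working session

There is one attempt and no reset: what is moved stays moved. The work goes in short steps, Python scripts to look and compute and a tool call to move; the robot and the scene stay as the last step left them, time stands still between calls to the robot, and variables do not carry over. Pictures are saved under pics/ and viewed, about 8 in all and at most 12, crops included, and the job is handed in when it is done.

Besides the shell and the picture viewer there is one more tool, called after "Call:" by a JSON object that holds its "name" and its "arguments", one argument or row to a line. arm_command: Moves the arm, as the interface text tells. Its arguments: {"type":"object","properties":{"gripper":{"type":"array","items":{"type":"number"}},"slide":{"type":"array","items":{"type":"array","items":{"type":"number"}}},"turn":{"type":"array","items":{"type":"array","items":{"type":"number"}}},"force":{"type":"number"}},"required":["gripper","slide","turn"]}

```bash
mkdir -p pics; python3 - <<'E'
from workcell import bot, vision
import cv2
s=bot.observe(); print(s)
for n in("top","side"):
    cv2.imwrite(f"pics/{n}0.png",vision.grab_frame(n)); c=vision.camera_model(n); print(n,c["mtx"].tolist(),c["T"].round(4).tolist())
E
```

```text
{'clock': 0.0, 'qpos': array([-1.19920662,  0.52206338, -0.03632893,  1.6000056 ,  0.02118357,
        1.02108597, -0.11278251]), 'qd': array([-7.11448987e-04, -4.29263586e-04,  9.98311782e-05, -9.67800355e-04,
       -1.94389654e-03,  5.93485406e-05,  1.14478918e-03]), 'joint_efforts': array([ 4.23714891e-04, -9.27108192e+01,  1.97998166e+00, -3.69954479e+01,
        1.78474712e-02,  7.96269713e-03, -8.57985810e-06]), 'position': array([0.267107  , 0.56467171, 0.2306958 ]), 'tool_rot': array([-3.14041668e+00,  6.89574106e-05,  2.69980320e+00]), 'force': array([-0.04962838,  0.41414005, -0.60342126]), 'moment': array([ 0.05290441, -0.01814028, -0.03076537]), 'grip_width': 0.08563534842783971}
top [[481.1844531041368, 0.0, 282.90440904936634], [0.0, 481.1844531041368, 210.74408108797837], [0.0, 0.0, 1.0]] [[-0.0056, -0.9956, 0.094, 0.5051], [-0.9998, 0.0041, -0.0171, 0.031], [0.0166, -0.0941, -0.9954, 1.1067], [0.0, 0.0, 0.0, 1.0]]
side [[431.24784274164193, 0.0, 272.7732346624414], [0.0, 431.24784274164193, 211.05122487307833], [0.0, 0.0, 1.0]] [[0.7192, -0.3897, 0.5752, 0.0146], [-0.6948, -0.403, 0.5957, -0.5933], [-0.0003, -0.8281, -0.5606, 0.6533], [0.0, 0.0, 0.0, 1.0]]
```

View pics/top0.png

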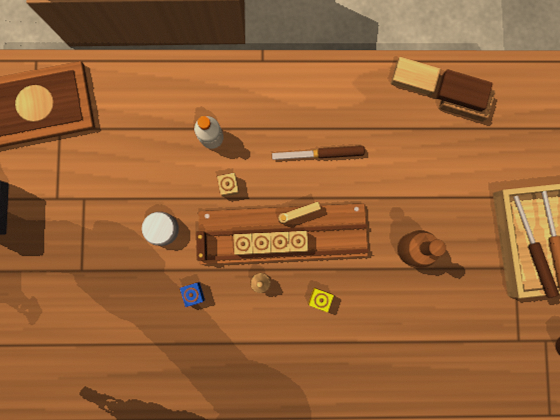

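View pics/side0.png

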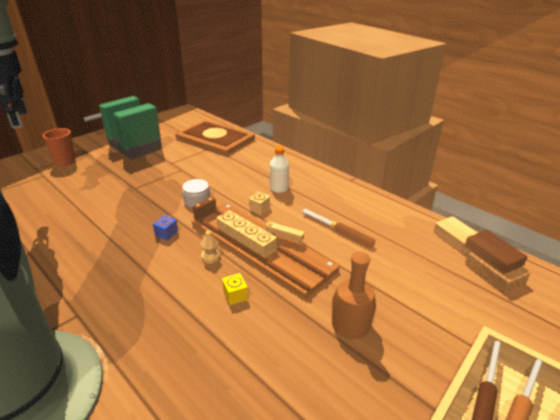

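The top picture shows the cradle at px (197–369, 205–263) with the stop at its left end, around (201,246). The row of four runs from (242,243) to (299,241), and the turn-button runs from about (284,219) to (321,207), splayed outward.

Things that could be taken for the row: the spare block (228,184), the blue one (192,295) and the yellow one (321,300). None of these is in the channel, so the row is the four blocks in the channel. I'll check this in a close crop.

```bash
python3 - <<'E'
import cv2
i=cv2.imread("pics/top0.png")[190:275,185:385]
cv2.imwrite("pics/crop0.png",cv2.resize(i,None,fx=4,fy=4,interpolation=cv2.INTER_CUBIC))
E
```

```text
(no output)
```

View pics/crop0.png

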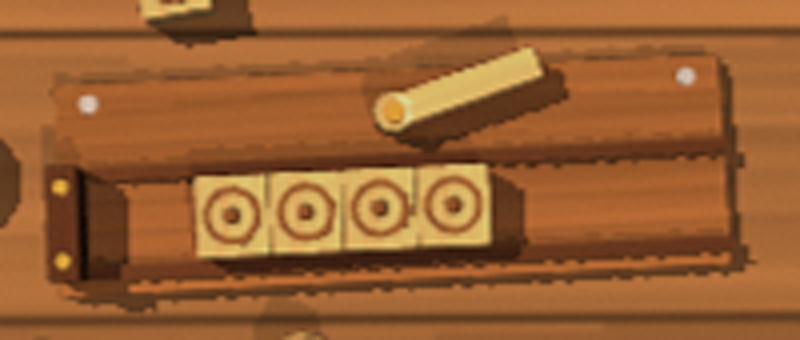

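```bash
cat > h.py <<'E'
import numpy as np
from workcell import bot, vision
def unproj(cam,uv,z):
    c=vision.camera_model(cam); K=c["mtx"];T=c["T"]
    d=T[:3,:3]@np.linalg.solve(K,[*uv,1.]); o=T[:3,3]
    return o+d*(z-o[2])/d[2]
def proj(cam,p):
    c=vision.camera_model(cam); q=np.linalg.inv(c["T"])@[*p,1.]; q=c["mtx"]@q[:3]; return q[:2]/q[2]
E
python3 - <<'E'
from h import *
f=lambda x,y:(185+x/4-.4,190+y/4-.4)
P={}
for n,x,y,z in[("b1",232,215,.056),("b2",306,212,.056),("b3",380,208,.056),("b4",453,205,.056),("rear",491,205,.056),("front",196,218,.056),("piv",393,111,.052),("end",539,61,.052),("stopin",83,224,.058),("nail",88,104,.019),("nail2",686,76,.019),("TRc",718,55,.018),("TLc",55,85,.018),("chR",727,200,.018)]:
    P[n]=unproj("top",f(x,y),z); print(n,P[n].round(4))
d=P["b1"]-P["b4"];print("row len",np.linalg.norm(d),"dir deg",np.degrees(np.arctan2(d[1],d[0])))
d=P["nail"]-P["nail2"];print("nails dir",np.degrees(np.arctan2(d[1],d[0])),np.linalg.norm(d))
d=P["TLc"]-P["TRc"];print("edge dir",np.degrees(np.arctan2(d[1],d[0])),np.linalg.norm(d))
d=P["end"]-P["piv"];print("btn",np.linalg.norm(d))
# cradle yaw: +y dir
for a in (92,92.5,93):
  t=np.radians(a);ey=np.array([np.cos(t),np.sin(t),0]);ex=np.array([np.sin(t),-np.cos(t),0])
  o1=P["piv"]-.028*ex+.002*ey; o2=P["stopin"]+.025*ex-.172*ey
  print(a,"org",o1[:2].round(4),o2[:2].round(4))
  o=(o1+o2)/2
  for n in P: print("  ",n,(np.array([ex,ey])@(P[n]-o)*1000).round(1)) if a==92.5 else 0
print(proj("side",[.5,.1,.056]))
E
```

```text
b1 [0.5335 0.1012 0.056 ]
b2 [0.5349 0.0609 0.056 ]
b3 [0.5369 0.0206 0.056 ]
b4 [ 0.5383 -0.0192  0.056 ]
rear [ 0.5382 -0.04    0.056 ]
front [0.532  0.1207 0.056 ]
piv [0.5902 0.0132 0.052 ]
end [ 0.6175 -0.0676  0.052 ]
stopin [0.529  0.1817 0.058 ]
nail [0.5976 0.1851 0.019 ]
nail2 [ 0.6121 -0.1544  0.019 ]
TRc [ 0.6242 -0.1731  0.018 ]
TLc [0.6085 0.204  0.018 ]
chR [ 0.5415 -0.1764  0.018 ]
row len 0.12047673818921464 dir deg 92.29211434854288
nails dir 92.45578068125977 0.33980711807177044
edge dir 92.3779639465305 0.3774326088582736
btn 0.08523271960433627
92 org [0.5621 0.0142] [0.56   0.0107]
92.5 org [0.5621 0.0139] [0.5615 0.011 ]
   b1 [-24.4  89.9]
   b2 [-24.8  49.6]
   b3 [-24.5   9.2]
   b4 [-24.9 -30.6]
   rear [-25.9 -51.3]
   front [-25.1 109.5]
   piv [28.4 -0.5]
   end [ 52.2 -82.4]
   stopin [-25.4 170.5]
   nail [ 43.3 171. ]
   nail2 [  43.  -168.8]
   TRc [  54.3 -188.1]
   TLc [ 55.1 189.4]
   chR [ -28.5 -187.8]
93 org [0.5621 0.0137] [0.5629 0.0113]
[217.1862469  221.99814127]
```

The crop confirms the row: four plain blocks touching in the channel, with the rear face at crop x≈491. The pivot is at (393,111) and the button's end at (539,61), about −0.29 rad. The sizes agree: pitch 40.2 mm, arm 85.2 mm, nails parallel. The cradle is at (0.5618, 0.0125) with its +y at 92.4°, and the row has about 62 mm to go. I'll now move above the rear end, staying high.

Call:
{"name": "arm_command", "arguments": {
  "gripper": [0, 0, 0, 0, 0],
  "slide": [
    [-4, -3.5, 0],
    [-8, -7, 0],
    [-12, -10.6, 0],
    [-16, -14.1, 0],
    [-20, -17.6, 0]
  ],
  "turn": [
    [0, 0, 6],
    [0, 0, 12],
    [0, 0, 18],
    [0, 0, 24],
    [0, 0, 30]
  ]
}}

```text
clock: 0.72
position: [0.3732, 0.3186, 0.2312]
tool_rot: [-3.142, -0.0, 2.173]
force: [1.2, -0.3, 0.1]
grip_width: -0.0006
```

```bash
cat >> h.py <<'E'
from scipy.spatial.transform import Rotation as Ro
O=np.array([.5618,.0125,0]); Y=np.radians(92.4)
ey=np.array([np.cos(Y),np.sin(Y),0]);ex=np.array([np.sin(Y),-np.cos(Y),0])
def to(x,y,z):  # cradle mm -> slide cm, turn deg to tool yaw = Y
    s=bot.observe();R=Ro.from_euler("xyz",s["tool_rot"])
    t=O+ex*x/1e3+ey*y/1e3+np.array([0,0,z/1e3])
    p=s["position"]
    print("t",round(s["clock"],2),"cradle",(np.array([ex,ey])@(p-O)*1e3).round(1),"z",p[2].round(4),"F",s["force"].round(1))
    print("slide",(R.inv().apply(t-p)*100).round(2),"turn",(R.inv()*Ro.from_euler("xyz",[np.pi,0,Y])).as_rotvec(degrees=True).round(1))
E
python3 -c "
from h import *
to(-25,-82,231)"
```

```text
t 0.72 cradle [-175.6  313.8] z 0.2312 F [ 1.2 -0.3  0.1]
slide [-4.153e+01 -8.260e+00  2.000e-02] turn [-0.   0.  32.1]
```

Call:
{"name": "arm_command", "arguments": {
  "gripper": [0, 0, 0, 0, 0],
  "slide": [
    [-5, -1, 0],
    [-10.5, -2, 0],
    [-16, -3.2, 0],
    [-21.5, -4.3, 0],
    [-27, -5.4, 0]
  ],
  "turn": [
    [0, 0, 6.5],
    [0, 0, 13],
    [0, 0, 19.5],
    [0, 0, 26],
    [0, 0, 32.1]
  ]
}}

```text
clock: 1.35
position: [0.4824, 0.0659, 0.2313]
tool_rot: [3.142, -0.0, 1.613]
force: [0.9, 0.9, -0.4]
grip_width: 0.0002
```

```bash
python3 -c "
from h import *
to(-25,-82,231)"
```

```text
t 1.35 cradle [-77.1  56.7] z 0.2313 F [ 0.9  0.9 -0.4]
slide [-13.87   5.21   0.03] turn [ 0. -0. -0.]
```

Call:
{"name": "arm_command", "arguments": {
  "gripper": [0, 0, 0, 0, 0],
  "slide": [
    [-5, 1.9, 0],
    [-10, 3.8, 0],
    [-13.9, 5.2, 0],
    [-13.9, 5.2, 4],
    [-13.9, 5.2, 9]
  ],
  "turn": [
    [0, 0, 0],
    [0, 0, 0],
    [0, 0, 0],
    [0, 0, 0],
    [0, 0, 0]
  ]
}}

```text
clock: 1.98
position: [0.5407, -0.0694, 0.1406]
tool_rot: [3.14, 0.0, 1.615]
force: [0.1, -0.0, -0.8]
grip_width: -0.0001
```

Call:
{"name": "arm_command", "arguments": {
  "gripper": [0, 0, 0, 0, 0],
  "slide": [
    [0, 0, 4],
    [0, 0, 7],
    [0, 0, 7],
    [0, 0, 7],
    [0, 0, 7]
  ],
  "turn": [
    [0, 0, 0],
    [0, 0, 0],
    [0, 0, 0],
    [0, 0, 0],
    [0, 0, 0]
  ]
}}

```text
clock: 2.6
position: [0.541, -0.0689, 0.0726]
tool_rot: [3.14, 0.0, 1.616]
force: [0.0, -0.2, 1.6]
grip_width: -0.0
```

```bash
python3 - <<'E'
from h import *
import cv2
to(-25,-82,32)
i=vision.grab_frame("top")[170:285,165:385]
j=vision.grab_frame("wrist")
a=cv2.resize(i,(765,400),interpolation=cv2.INTER_CUBIC)
cv2.imwrite("pics/c1.png",a);cv2.imwrite("pics/w1.png",j)
k=vision.grab_frame("side")[180:310,170:370]
cv2.imwrite("pics/s1.png",cv2.resize(k,(800,520),interpolation=cv2.INTER_CUBIC))
E
```

```text
t 2.6 cradle [-24.2 -80.4] z 0.0726 F [ 0.  -0.2  1.6]
slide [-0.16 -0.09  4.06] turn [0.1 0.  0.2]
```

View pics/s1.png

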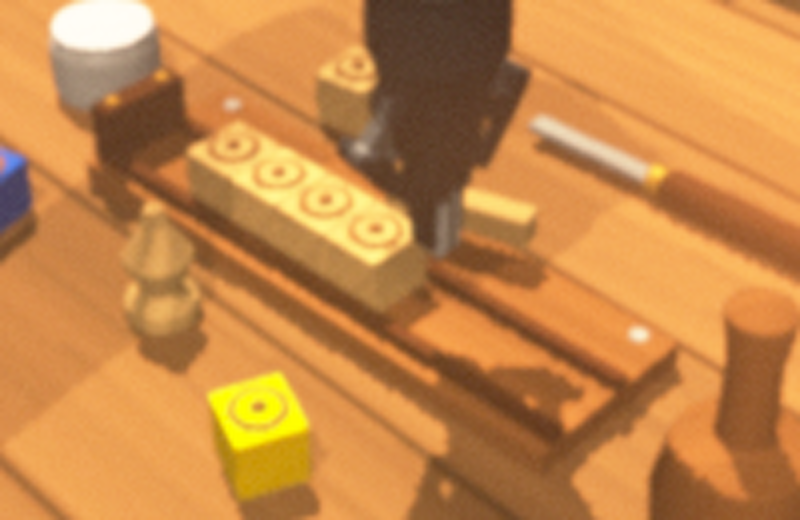

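The side crop shows the closed fingertips at (440,240), above the channel just behind block 4 (380,240), clear of the button and mallet. Next I'll descend to z≈33 mm and push.

Call:
{"name": "arm_command", "arguments": {
  "gripper": [0, 0, 0, 0, 0],
  "slide": [
    [-0.2, -0.1, 2],
    [-0.2, -0.1, 4],
    [-0.2, -0.1, 4],
    [0.4, -0.1, 4],
    [1, -0.1, 4]
  ],
  "turn": [
    [0, 0, 0],
    [0, 0, 0],
    [0, 0, 0],
    [0, 0, 0],
    [0, 0, 0]
  ]
}}

```text
clock: 3.38
position: [0.5392, -0.0584, 0.0321]
tool_rot: [3.14, -0.0, 1.616]
force: [-0.2, 0.5, -0.1]
grip_width: -0.0001
```

Call:
{"name": "arm_command", "arguments": {
  "gripper": [0, 0, 0, 0, 0],
  "slide": [
    [0.4, 0, 0],
    [0.8, 0, 0],
    [1.2, 0, 0],
    [1.6, 0, 0],
    [2.0, 0, 0]
  ],
  "turn": [
    [0, 0, 0],
    [0, 0, 0],
    [0, 0, 0],
    [0, 0, 0],
    [0, 0, 0]
  ]
}}

```text
clock: 4.0
position: [0.5379, -0.0389, 0.0313]
tool_rot: [3.141, 0.0, 1.616]
force: [0.9, -3.8, 2.1]
grip_width: 0.0
```

```bash
python3 -c "
from h import *
to(-25,1,32)"
```

```text
t 4.0 cradle [-26.  -50.4] z 0.0313 F [ 0.9 -3.8  2.1]
slide [ 5.14  0.12 -0.07] turn [0.  0.  0.2]
```

Call:
{"name": "arm_command", "arguments": {
  "gripper": [0, 0, 0, 0, 0],
  "slide": [
    [0.4, 0, 0],
    [0.8, 0.1, 0],
    [1.2, 0.1, 0],
    [1.6, 0.1, 0],
    [2.0, 0.1, 0]
  ],
  "turn": [
    [0, 0, 0],
    [0, 0, 0],
    [0, 0, 0],
    [0, 0, 0],
    [0, 0, 0]
  ]
}}

```text
clock: 4.62
position: [0.5379, -0.0186, 0.0313]
tool_rot: [-3.142, -0.0, 1.616]
force: [-0.6, -2.4, 0.4]
grip_width: 0.0003
```

Call:
{"name": "arm_command", "arguments": {
  "gripper": [0, 0, 0, 0, 0],
  "slide": [
    [0.4, 0, 0],
    [0.8, 0, 0],
    [1.2, 0, 0],
    [1.6, 0, 0],
    [2.0, 0, 0]
  ],
  "turn": [
    [0, 0, 0],
    [0, 0, 0],
    [0, 0, 0],
    [0, 0, 0],
    [0, 0, 0]
  ]
}}

```text
clock: 5.25
position: [0.537, 0.0014, 0.0313]
tool_rot: [-3.141, -0.0, 1.616]
force: [0.6, -1.7, -0.7]
grip_width: 0.0001
```

```bash
python3 - <<'E'
from h import *
import cv2
to(-25,1,32)
k=vision.grab_frame("side")[180:310,170:370]
cv2.imwrite("pics/s2.png",cv2.resize(k,(800,520),interpolation=cv2.INTER_CUBIC))
E
```

```text
t 5.25 cradle [-25.2 -10.1] z 0.0313 F [ 0.6 -1.7 -0.7]
slide [ 1.11  0.03 -0.07] turn [-0.  -0.   0.2]
```

View pics/s2.png

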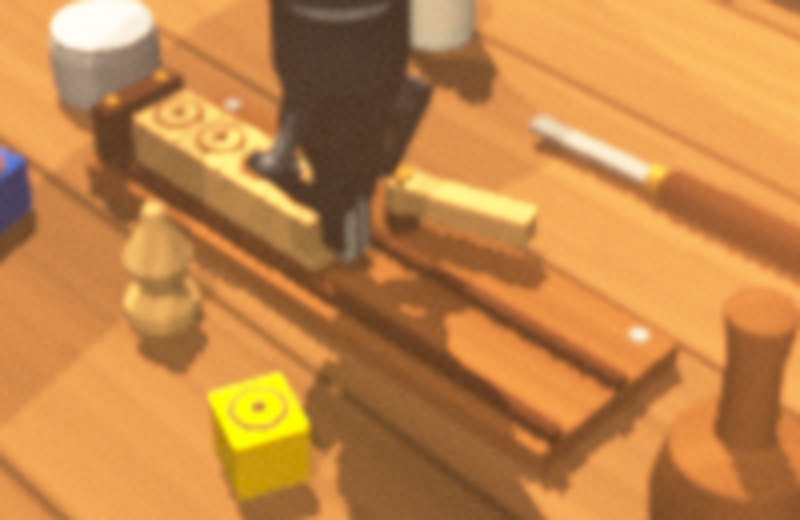

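The train is moving as one, with the fingertips at (345,240) and block 1 at (135,125) just short of the stop. I'll push the last 10 mm or so slowly and watch the force.

Call:
{"name": "arm_command", "arguments": {
  "gripper": [0, 0, 0, 0, 0],
  "slide": [
    [0.2, 0, 0],
    [0.4, 0, 0],
    [0.6, 0, 0],
    [0.8, 0, 0],
    [0.9, 0, 0]
  ],
  "turn": [
    [0, 0, 0],
    [0, 0, 0],
    [0, 0, 0],
    [0, 0, 0],
    [0, 0, 0]
  ]
}}

```text
clock: 5.92
position: [0.5367, 0.0102, 0.0313]
tool_rot: [3.142, -0.0, 1.616]
force: [-0.4, -1.1, -1.1]
grip_width: 0.0001
```

Call:
{"name": "arm_command", "arguments": {
  "gripper": [0, 0, 0],
  "slide": [
    [0.1, 0, 0],
    [0.2, 0, 0],
    [0.2, 0, 0]
  ],
  "turn": [
    [0, 0, 0],
    [0, 0, 0],
    [0, 0, 0]
  ]
}}

```text
clock: 6.3
position: [0.5366, 0.0121, 0.0313]
tool_rot: [3.142, -0.0, 1.616]
force: [0.3, 0.3, 0.5]
grip_width: -0.0001
```

Call:
{"name": "arm_command", "arguments": {
  "gripper": [0, 0, 0, 0, 0],
  "slide": [
    [0.1, 0, 0],
    [0.2, 0, 0],
    [0.3, 0, 0],
    [0.3, 0, 0],
    [0.3, 0, 0]
  ],
  "turn": [
    [0, 0, 0],
    [0, 0, 0],
    [0, 0, 0],
    [0, 0, 0],
    [0, 0, 0]
  ]
}}

```text
clock: 6.92
position: [0.5365, 0.0123, 0.0314]
tool_rot: [3.141, 0.003, 1.614]
force: [0.6, -16.0, 0.6]
grip_width: -0.0001
```

The force rose to 16 N and the TCP stopped, so the row is home. I'll back off, lift and look.

Call:
{"name": "arm_command", "arguments": {
  "gripper": [0, 0, 0, 0, 0],
  "slide": [
    [-0.8, 0, 0],
    [-2, 0, 0],
    [-2.5, 0, -3],
    [-3, 0, -7],
    [-4, 4, -7]
  ],
  "turn": [
    [0, 0, 0],
    [0, 0, 0],
    [0, 0, 0],
    [0, 0, 0],
    [0, 0, 0]
  ]
}}

```text
clock: 7.55
position: [0.5787, -0.0236, 0.1044]
tool_rot: [3.139, -0.001, 1.616]
force: [1.3, 0.7, 0.2]
grip_width: 0.0
```

Call:
{"name": "arm_command", "arguments": {
  "gripper": [0, 0, 0, 0, 0],
  "slide": [
    [-1, 4, 0],
    [-2, 7, 0],
    [-2, 7, 0],
    [-2, 7, 0],
    [-2, 7, 0]
  ],
  "turn": [
    [0, 0, 0],
    [0, 0, 0],
    [0, 0, 0],
    [0, 0, 0],
    [0, 0, 0]
  ]
}}

```text
clock: 8.18
position: [0.6484, -0.0399, 0.1014]
tool_rot: [-3.141, -0.0, 1.616]
force: [0.5, -0.4, 0.5]
grip_width: -0.0002
```

```bash
python3 - <<'E'
from h import *
import cv2
to(84,-58,38)
k=vision.grab_frame("side")[180:310,170:370]
i=vision.grab_frame("top")[190:275,185:385]
a=cv2.resize(k,(461,300),interpolation=cv2.INTER_CUBIC)
b=cv2.resize(i,(706,300),interpolation=cv2.INTER_CUBIC)
m=np.zeros((600,706,3),np.uint8);m[:300,:461]=a;m[300:]=b
cv2.imwrite("pics/m3.png",m)
E
```

```text
t 8.18 cradle [ 84.3 -55.9] z 0.1014 F [ 0.5 -0.4  0.5]
slide [-0.21 -0.03  6.34] turn [-0.  -0.   0.2]
```

View pics/m3.png

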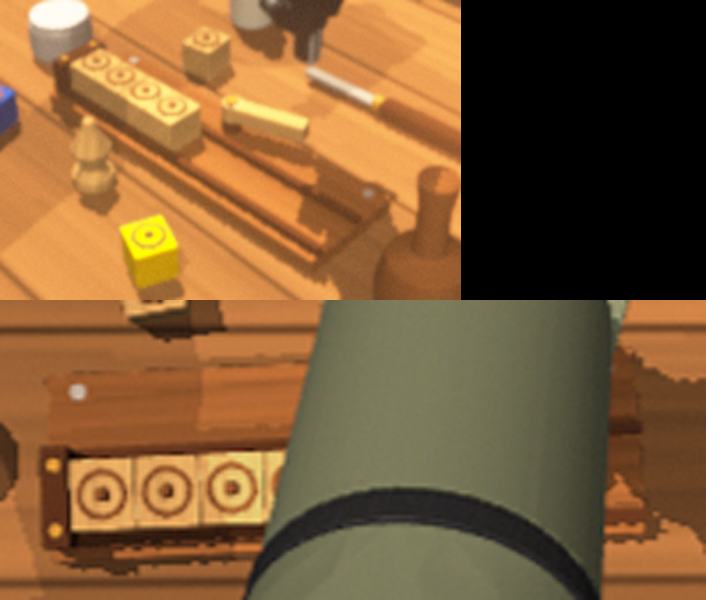

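The row sits against the stop without gaps: the side view shows block 1 at the stop, and the top view shows blocks 1–3 face to face. The button is untouched, and the fingers are outboard of it at (308,45). I'll descend and work out the arc.

Call:
{"name": "arm_command", "arguments": {
  "gripper": [0, 0, 0, 0],
  "slide": [
    [-0.2, 0, 3],
    [-0.2, 0, 6.3],
    [-0.2, 0, 6.3],
    [-0.2, 0, 6.3]
  ],
  "turn": [
    [0, 0, 0],
    [0, 0, 0],
    [0, 0, 0],
    [0, 0, 0]
  ]
}}

```text
clock: 8.78
position: [0.6496, -0.0421, 0.0395]
tool_rot: [3.141, 0.0, 1.616]
force: [-0.0, 0.3, -0.2]
grip_width: -0.0002
```

```bash
python3 - <<'E'
from h import *
to(84,-58,38)
s=bot.observe();p0=np.array([ex,ey])@(s["position"]-O)*1e3
r=60
for t in np.r_[np.arange(-.3,1.56,.11),1.57]:
    u=np.array([-np.sin(t),-np.cos(t)]);n=np.array([np.cos(t),-np.sin(t)])
    c=np.array([28.4,-1.5])+r*u+(9+14.5*np.cos(t)+11*abs(np.sin(t)))*n
    d=(c-p0)/10
    print(round(t,2),c.round(1),"slide x,y cm",d[::-1].round(2))
E
```

```text
t 8.78 cradle [ 85.4 -58.2] z 0.0395 F [-0.   0.3 -0.2]
slide [ 0.02 -0.14  0.15] turn [0.1 0.  0.2]
-0.3 [ 71.1 -51.1] slide x,y cm [ 0.71 -1.44]
-0.19 [ 64.6 -55.6] slide x,y cm [ 0.26 -2.08]
-0.08 [ 57.4 -59.4] slide x,y cm [-0.12 -2.8 ]
0.03 [ 50.4 -62.2] slide x,y cm [-0.4 -3.5]
0.14 [ 44.7 -64.4] slide x,y cm [-0.62 -4.07]
0.25 [ 38.5 -66. ] slide x,y cm [-0.78 -4.69]
0.36 [ 32. -67.] slide x,y cm [-0.88 -5.34]
0.47 [ 25.2 -67.2] slide x,y cm [-0.9  -6.02]
0.58 [ 18.2 -66.6] slide x,y cm [-0.84 -6.72]
0.69 [ 11.2 -65.1] slide x,y cm [-0.69 -7.43]
0.8 [  4.2 -62.7] slide x,y cm [-0.45 -8.13]
0.91 [ -2.7 -59.3] slide x,y cm [-0.11 -8.81]
1.02 [ -9.1 -55. ] slide x,y cm [ 0.32 -9.46]
1.13 [-15.1 -49.8] slide x,y cm [  0.84 -10.06]
1.24 [-20.5 -43.8] slide x,y cm [  1.44 -10.59]
1.35 [-25.1 -37. ] slide x,y cm [  2.12 -11.06]
1.46 [-28.9 -29.5] slide x,y cm [  2.87 -11.43]
1.57 [-31.6 -21.6] slide x,y cm [  3.66 -11.7 ]
```

Call:
{"name": "arm_command", "arguments": {
  "gripper": [0, 0, 0, 0, 0],
  "slide": [
    [0.5, -1.0, 0],
    [0.3, -2.1, 0],
    [-0.1, -2.8, 0],
    [-0.4, -3.5, 0],
    [-0.6, -4.1, 0]
  ],
  "turn": [
    [0, 0, 0],
    [0, 0, 0],
    [0, 0, 0],
    [0, 0, 0],
    [0, 0, 0]
  ]
}}

```text
clock: 9.4
position: [0.6081, -0.0502, 0.0384]
tool_rot: [3.141, 0.0, 1.616]
force: [0.5, 0.2, -0.3]
grip_width: -0.0002
```

Call:
{"name": "arm_command", "arguments": {
  "gripper": [0, 0, 0, 0, 0],
  "slide": [
    [-0.2, -0.6, 0],
    [-0.3, -1.2, 0],
    [-0.3, -1.9, 0],
    [-0.2, -2.6, 0],
    [-0.1, -3.3, 0]
  ],
  "turn": [
    [0, 0, 0],
    [0, 0, 0],
    [0, 0, 0],
    [0, 0, 0],
    [0, 0, 0]
  ]
}}

```text
clock: 10.02
position: [0.575, -0.0522, 0.0383]
tool_rot: [-3.142, 0.0, 1.616]
force: [0.2, -0.3, -0.9]
grip_width: 0.0004
```

```bash
python3 - <<'E'
from h import *
import cv2
to(4.2,-62.7,38)
k=vision.grab_frame("side")[180:310,170:370]
cv2.imwrite("pics/s4.png",cv2.resize(k,(800,520),interpolation=cv2.INTER_CUBIC))
E
```

```text
t 10.03 cradle [ 10.5 -65.2] z 0.0383 F [ 0.2 -0.3 -0.9]
slide [ 0.25 -0.63  0.03] turn [-0.   0.   0.2]
```

View pics/s4.png

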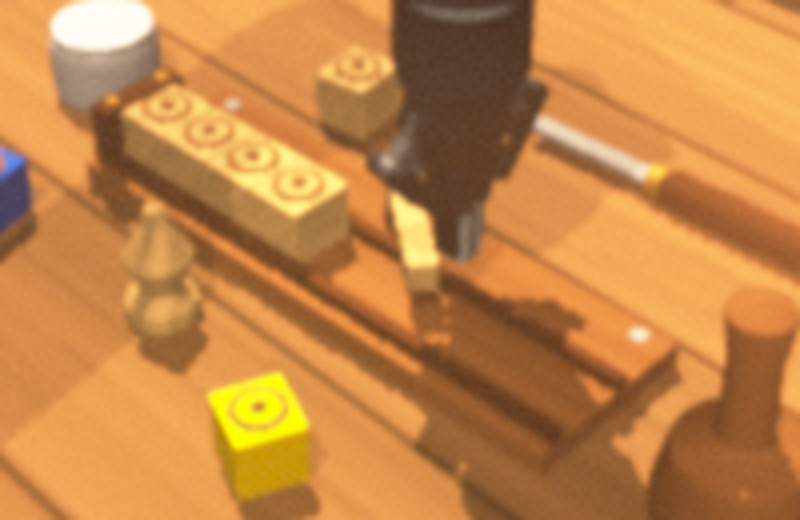

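The button has swung in with its end at (425,280), followed by the fingers on its rear side at (465,240). The row is undisturbed. I'll carry on along the arc.

Call:
{"name": "arm_command", "arguments": {
  "gripper": [0, 0, 0, 0, 0],
  "slide": [
    [0.2, -0.6, 0],
    [0.6, -1.3, 0],
    [1.0, -2.0, 0],
    [1.5, -2.6, 0],
    [2.1, -3.1, 0]
  ],
  "turn": [
    [0, 0, 0],
    [0, 0, 0],
    [0, 0, 0],
    [0, 0, 0],
    [0, 0, 0]
  ]
}}

```text
clock: 10.7
position: [0.5432, -0.0324, 0.0383]
tool_rot: [3.142, 0.0, 1.616]
force: [1.8, -0.8, 0.5]
grip_width: 0.0002
```

Call:
{"name": "arm_command", "arguments": {
  "gripper": [0, 0, 0, 0, 0],
  "slide": [
    [0.7, -0.5, 0],
    [1.4, -0.9, 0],
    [1.8, -1.1, 0],
    [2.0, -1.1, 0],
    [2.1, -1.1, 0]
  ],
  "turn": [
    [0, 0, 0],
    [0, 0, 0],
    [0, 0, 0],
    [0, 0, 0],
    [0, 0, 0]
  ]
}}

```text
clock: 11.32
position: [0.5316, -0.0123, 0.0383]
tool_rot: [-3.141, 0.0, 1.616]
force: [-1.2, -1.1, 0.2]
grip_width: -0.0001
```

```bash
python3 -c "
from h import *
to(-31.6,-21.6,38)"
```

```text
t 11.32 cradle [-31.2 -23.5] z 0.0383 F [-1.2 -1.1  0.2]
slide [ 0.19 -0.04  0.03] turn [-0.   0.   0.2]
```

Call:
{"name": "arm_command", "arguments": {
  "gripper": [0, 0, 0, 0, 0],
  "slide": [
    [0.1, 0, 0],
    [0.2, 0, 0],
    [0.3, 0, 0],
    [0.4, 0, 0],
    [0.4, 0, 0]
  ],
  "turn": [
    [0, 0, 0],
    [0, 0, 0],
    [0, 0, 0],
    [0, 0, 0],
    [0, 0, 0]
  ]
}}

```text
clock: 11.95
position: [0.5315, -0.0104, 0.0383]
tool_rot: [3.141, 0.002, 1.614]
force: [-0.8, -13.4, -1.2]
grip_width: -0.0002
```

The force is 13 N with the TCP halted at cradle y≈−21.6, where the limit was predicted. I'll retreat straight back, up and away.

Call:
{"name": "arm_command", "arguments": {
  "gripper": [0, 0, 0, 0, 0],
  "slide": [
    [-0.8, 0, 0],
    [-2.5, 0, 0],
    [-3, 0, -3],
    [-3, 0, -8],
    [-3, 0, -13]
  ],
  "turn": [
    [0, 0, 0],
    [0, 0, 0],
    [0, 0, 0],
    [0, 0, 0],
    [0, 0, 0]
  ]
}}

```text
clock: 12.58
position: [0.5326, -0.0393, 0.1697]
tool_rot: [-3.141, 0.0, 1.615]
force: [0.3, 0.6, 0.6]
grip_width: 0.0002
```

Call:
{"name": "arm_command", "arguments": {
  "gripper": [0, 0, 0, 0, 0],
  "slide": [
    [0, 0, -5],
    [-3, 0, -8],
    [-8, 0, -8],
    [-13, 0, -8],
    [-18, 0, -8]
  ],
  "turn": [
    [0, 0, 0],
    [0, 0, 0],
    [0, 0, 0],
    [0, 0, 0],
    [0, 0, 0]
  ]
}}

```text
clock: 13.2
position: [0.5406, -0.2204, 0.2485]
tool_rot: [3.141, -0.0, 1.616]
force: [1.0, 0.4, -0.0]
grip_width: 0.0
```

```bash
python3 - <<'E'
from h import *
import cv2
to(0,0,200)
k=vision.grab_frame("side")[180:310,170:370]
i=vision.grab_frame("top");cv2.imwrite("pics/top5.png",i);i=i[190:275,185:385]
a=cv2.resize(k,(430,280),interpolation=cv2.INTER_CUBIC)
b=cv2.resize(i,(752,320),interpolation=cv2.INTER_CUBIC)
m=np.zeros((600,752,3),np.uint8);m[:280,:430]=a;m[280:]=b
cv2.imwrite("pics/m5.png",m)
E
```

```text
t 13.2 cradle [ -30.9 -231.8] z 0.2485 F [ 1.   0.4 -0. ]
slide [23.18  3.16  4.86] turn [ 0.  -0.   0.2]
```

View pics/m5.png

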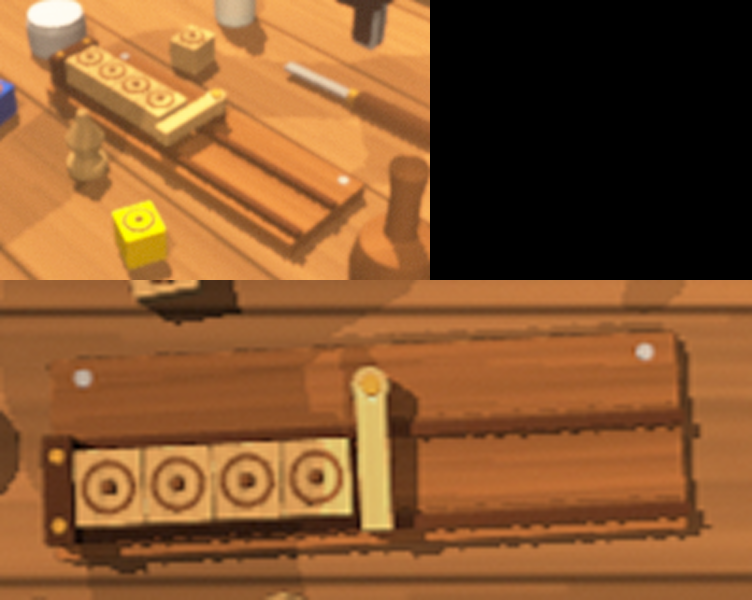

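The row is tight against the stop, from (75,485) to (350,478). The button runs from its pivot (370,383) to its end (377,528). That is tilted about 2.8° in the picture, like the cradle itself, so it stands square across with a small gap behind block 4. The neighbouring objects in view haven't moved.

```bash
python3 -c "
from workcell import job_done
print(job_done())"
```

```text
the job is handed in; nothing more can be done
None
```

The job is done and handed in at about 13 s of the 51 s allowed. I pushed the four blocks as one train with the closed fingertips, about 62 mm, until they stopped against the end stop at 16 N. I then swung the turn-button round its arc until it stopped at its limit at 13 N.

- **Row and button:** the last top and side pictures, with the arm clear, show no gaps in the row and block 1 against the stop. The button stands square across the channel, just behind block 4.
- **Other objects:** nothing else visible in those close-up views has moved. I did not compare the whole bench.
- **Failed checks:** none failed. My two estimates of the cradle's origin differed by about 3 mm along the channel, so I used their mean, and both contacts came where that predicted.

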